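# Close the row of manifold valves with one finger stroke

## Robot

A 7-joint arm with a two-finger parallel gripper is mounted at the origin on a cart in front of the work surface, level with it; the furniture and walls round the work are solid. World frame = base frame: x ahead of the robot, y to its left, z up, the work surface at z = 0. Lengths are in m, angles in rad, forces in N, time in s.
With the tool pointing down it reaches from about 0.425 to 0.875 m from the base axis. Payload 4.7 kg.
Tool frame: the origin (TCP) lies between the finger pads; the fingertips stand ctrl.tip_reach ahead of it and the grasp point (between the pads) lies 5 mm behind it (ctrl.tip_reach is the distance from the TCP to the fingertips, in m); z points along the fingers, y is the direction in which the jaws open and shut (so a half turn about z gives the same grasp; the last joint's range is limited). The gripper opens to 87 mm and grips with 3 to 60 N. Pads are 19 mm wide; open, the fingers measure 117 mm over their backs; the gripper's body (75 mm by 190 mm) begins 51 mm behind the grasp point.
Start: joints at [1.129, 0.321, -0.07, 1.45, 0.023, 1.371, -0.057], TCP at [0.286, -0.584, 0.199] pointing down, gripper open.
Joint ranges: [-2.86, 2.86], [-0.3, 2.09], [-1.38, 1.24], [0.06, 2.45], [-1.56, 4.7], [0.09, 2.05], [-2.69, 2.69]. Speed limits (rad/s): [2.57, 2.57, 3.14, 3.14, 3.14, 3.14, 3.14].

## Interface

Orientations are given as a rotation vector (axis times angle).
In Python, from bench import ctrl gives the robot as it stands.
- The arm moves only by the shell command python3 -m handwheel 'ROWS' [FORCE]. ROWS is JSON, a list of rows, each a list of 7 numbers: the shift along the tool's x, y, z in mm, then the turn, a rotation vector about the tool's x, y, z in rad, then the gripper's target within -1 to 1 (shut at 1, half-way at 0, fully open at -1). In form: [[dx, dy, dz, ax, ay, az, grip], ...]. A call has 1 to 12 rows; each row is the pose to reach, as a shift and turn from the pose commanded when the call began, along the tool's axes at that moment; what a row does not reach only later rows make up. A row lasts 1/8 s, in which the tool goes at most 62.5 mm and 10.7 degrees, less where a joint would pass 70% of its speed; a pose out of reach is approached as far as the arm can. A call with a gripper value outside its range is refused whole. The fingers move at their own pace and stop on an object; FORCE is the grip in N (left out, the last holds). Time passes only in rows, so rows that repeat a pose let the fingers close. It gives the time, the measured TCP pose, the force and the opening at its end, in the units of the state.
- ctrl.get_state(): the state, without advancing time (a new reading comes with each control period).
- ctrl.get_image(name): name is "side" or "top" or "wrist"; returns the picture (384x512x3 uint8, red, green, blue); there is no depth.
- ctrl.camera_model(name): a dict with "mtx" (3x3 intrinsics, pixels), "xyz" and "orientation" of the camera in the world. Camera axes: x right, y up, looking along -z (the intrinsics and any distortion apply to the point x, -y, -z); pixel columns grow to the right and rows downward; lengths in m; the calibration is good to about 2 mm. A picture is of the moment at which its call begins: read the wrist's pose just before it. camera_model takes no time and is no camera call; for the wrist camera it gives the pose at the moment of the call.
- ctrl.close_job(): hands the job in, once; it reports no verdict.
The state is a dict: "time": time; "joint_positions": joint angles; "qd": joint speeds; "joint_torque": joint torques, N m; "position": TCP position; "tool_rot": TCP orientation; "ft_force": force on the tool from outside, world axes, zero at the start; "torque": the same for the moment, N m; "grip_width": opening from 0.0 (shut) to 1.0 (fully open).
Only numpy, scipy, OpenCV 4.12 (cv2) and the standard library are available. Lean on these libraries where they do the work, as an engineer would, in place of code of your own. Each camera call takes 0.05 s, during which the arm holds its last target.

## Task

Shut off the curved gas manifold: with the fingertips, run lightly along the arc of levers from the brass inlet end, folding the four blue levers over one after another, each well past upright and away from the inlet, and stop short of the yellow bypass lever, which must stay open as it is. Do not shove or lift the manifold, and leave the beaker, the vial and the jar beside it where they stand.

Things in the scene. Friction and masses are not known exactly. Their poses are not given: they have to be found in the camera images.
- manifold: Loose 2.5 kg manifold on rubber feet (slides at some 12 N): steel tube bent in an arc on a 44 mm wide plate, five valve blocks (yokes up to 48 mm high). Origin: under the tube at the middle of the arc, at worktop height; z up, x radially out, roughly away from the robot. Arc centre C: x = -190 mm; tube and lever pivots lie 190 mm from C. Brass inlet (36 mm high) at the left, +y end; black plug at the right. Spouts reach 38 mm out.
- pivot_1 (a point): Pivot of blue lever 1 (1 is next to the brass inlet), 42 mm above the worktop, 190 mm from the arc's centre C, +35.4 degrees from the manifold's x towards its y. Neighbouring blue levers stand 50 mm apart along the arc.
- lever_1 (a joint): Blue lever 1, rad: paddle 36 mm long from its pivot, 16 mm wide across the row, 7 mm thick (tip 78 mm high when upright). 0 upright; negative leans along the row towards the inlet (open; starts -0.33 to -0.2, stop -0.35); positive folded away from the inlet (closed from 0.6, stop 1.25). Stays where left; takes about 1 N.
- pivot_2 (a point): Pivot of blue lever 2 (1 is next to the brass inlet), 42 mm above the worktop, 190 mm from the arc's centre C, +20.4 degrees from the manifold's x towards its y. Neighbouring blue levers stand 50 mm apart along the arc.
- lever_2 (a joint): Blue lever 2, rad: paddle 36 mm long from its pivot, 16 mm wide across the row, 7 mm thick (tip 78 mm high when upright). 0 upright; negative leans along the row towards the inlet (open; starts -0.33 to -0.2, stop -0.35); positive folded away from the inlet (closed from 0.6, stop 1.25). Stays where left; takes about 1 N.
- pivot_3 (a point): Pivot of blue lever 3 (1 is next to the brass inlet), 42 mm above the worktop, 190 mm from the arc's centre C, +5.3 degrees from the manifold's x towards its y. Neighbouring blue levers stand 50 mm apart along the arc.
- lever_3 (a joint): Blue lever 3, rad: paddle 36 mm long from its pivot, 16 mm wide across the row, 7 mm thick (tip 78 mm high when upright). 0 upright; negative leans along the row towards the inlet (open; starts -0.33 to -0.2, stop -0.35); positive folded away from the inlet (closed from 0.6, stop 1.25). Stays where left; takes about 1 N.
- pivot_4 (a point): Pivot of blue lever 4 (1 is next to the brass inlet), 42 mm above the worktop, 190 mm from the arc's centre C, -9.8 degrees from the manifold's x towards its y. Neighbouring blue levers stand 50 mm apart along the arc.
- lever_4 (a joint): Blue lever 4, rad: paddle 36 mm long from its pivot, 16 mm wide across the row, 7 mm thick (tip 78 mm high when upright). 0 upright; negative leans along the row towards the inlet (open; starts -0.33 to -0.2, stop -0.35); positive folded away from the inlet (closed from 0.6, stop 1.25). Stays where left; takes about 1 N.
- bypass_pivot (a point): Pivot of the yellow bypass lever, last of the row, by the black plug; 42 mm above the worktop, -35.4 degrees from x, 85 mm along the arc beyond blue lever 4.
- bypass_lever (a joint): Angle of the yellow bypass lever: same shape and sign as the blue levers; starts open, leaning back towards blue lever 4 at -0.33 to -0.2, and must stay open (below 0).
- beaker: Glass beaker, 53 mm wide, 70 mm high, loose, inside the arc. Origin: centre of its underside.
- vial: Glass sample vial with blue screw cap, 27 mm wide, 66 mm high, loose, left of the manifold beyond the inlet. Origin: centre of its underside.
- jar: Small jar with red screw lid, 50 mm wide, 72 mm high, loose, right of the manifold beyond the black plug. Origin: centre of its underside.
Mind the look-alikes: they are no part of the job. Of the things like the beaker, leave any that is purple; of the rest the smaller one is meant. Leave any turquoise look-alike of the jar alone.

How it is judged:
By the outcome, as a careful person would: the job done as asked, in the order asked, and still so for the second after the job is handed in, with the robot touching nothing.
It also fails if it takes over 40 s, if anything falls off the work surface, if the arm or the gripper's body presses on something with over 40 N, if the wrist force passes 120 N, or if a joint passes its speed limit or range.

## Working session

There is one attempt and no reset: what is moved stays moved. The work goes in short steps, Python scripts to look and compute and a shell command to move; the robot and the scene stay as the last step left them, time stands still between calls to the robot, and variables do not carry over. Pictures are saved under pics/ and viewed, and the job is handed in when it is done.

```bash
mkdir -p pics; ls
python3 - <<'E'
from bench import ctrl
import cv2, numpy as np
s=ctrl.get_state(); print({k:np.round(v,3) for k,v in s.items()}, ctrl.tip_reach)
for n in ("side","top","wrist"):
    im=ctrl.get_image(n); cv2.imwrite(f"pics/{n}0.png",im[:,:,::-1])
    m=ctrl.camera_model(n); print(n,{k:np.round(v,4).tolist() if not isinstance(v,str) else v for k,v in m.items()})
E
```

```text
pics
{'time': np.float64(0.0), 'joint_positions': array([ 1.129,  0.322, -0.07 ,  1.452,  0.023,  1.371, -0.057]), 'qd': array([-0.002, -0.001,  0.   , -0.002,  0.001, -0.   ,  0.001]), 'joint_torque': array([ 0.0000e+00, -4.9129e+01, -4.0400e-01, -3.1253e+01, -6.4000e-02,
        4.4000e-02,  0.0000e+00]), 'position': array([ 0.286, -0.583,  0.198]), 'tool_rot': array([-3.058e+00, -7.090e-01,  1.000e-03]), 'ft_force': array([-0.585, -0.256,  0.322]), 'torque': array([ 0.018,  0.005, -0.006]), 'grip_width': np.float64(1.003)} 0.014
side {'mtx': [[392.2015, 0.0, 257.3828], [0.0, 392.2015, 192.654], [0.0, 0.0, 1.0]], 'xyz': [0.4067, 0.8886, 0.5321], 'orientation': [0.0733, -1.538, -2.7022]}
top {'mtx': [[367.6582, 0.0, 258.7443], [0.0, 367.6582, 191.857], [0.0, 0.0, 1.0]], 'xyz': [0.3463, 0.1163, 1.1481], 'orientation': [0.0621, -0.0646, -1.5956]}
wrist {'mtx': [[274.1386, 0.0, 257.4544], [0.0, 274.1386, 189.0213], [0.0, 0.0, 1.0]], 'xyz': [0.3622, -0.5477, 0.3825], 'orientation': [-0.2748, 0.1729, -1.1047]}
```

View pics/top0.png

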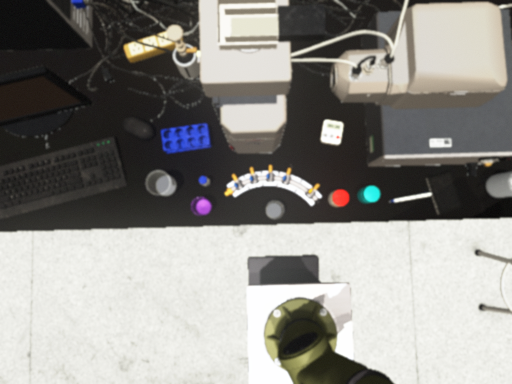

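View pics/side0.png

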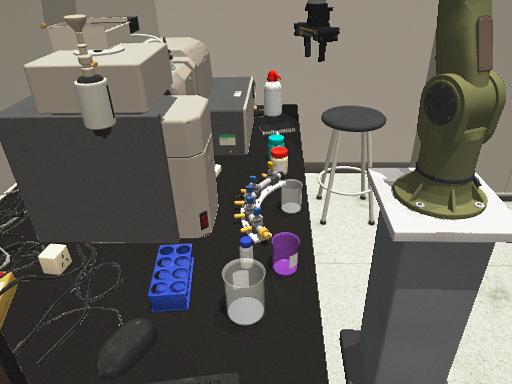

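View pics/wrist0.png

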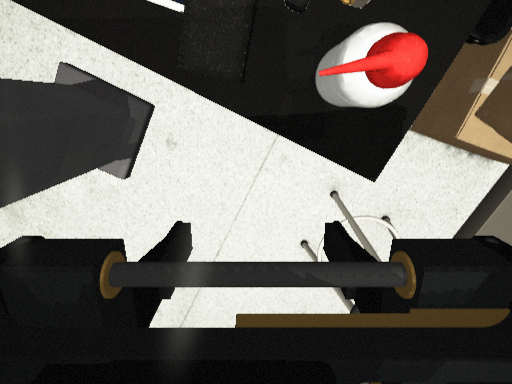

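Run:
```python
import cv2
a=cv2.imread('pics/top0.png')[155:225,135:390]; cv2.imwrite('pics/topz.png',cv2.resize(a,None,fx=3,fy=3,interpolation=cv2.INTER_CUBIC))
a=cv2.imread('pics/side0.png')[125:280,225:315]; cv2.imwrite('pics/sidez.png',cv2.resize(a,None,fx=3.8,fy=3.8,interpolation=cv2.INTER_CUBIC))
```

```text
(no output)
```

View pics/topz.png

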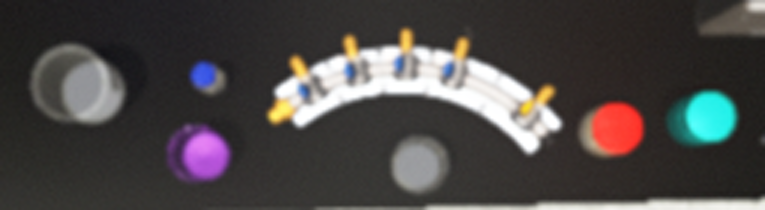

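View pics/sidez.png

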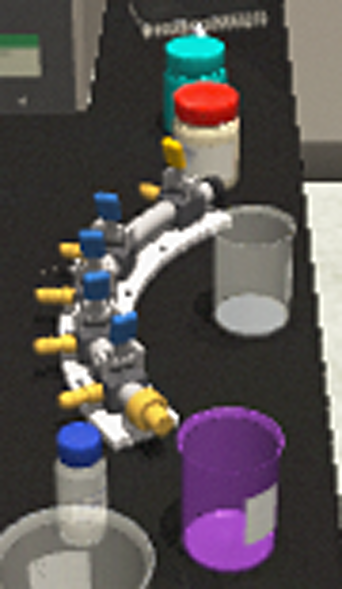

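```bash
cat > h.py <<'E'
from bench import ctrl
import cv2, numpy as np
from scipy.spatial.transform import Rotation as R
def cm(n):
    m=ctrl.camera_model(n); o=np.array(m["orientation"],float)
    return np.array(m["mtx"]),np.array(m["xyz"]),(R.from_rotvec(o).as_matrix() if o.shape==(3,) else o)
def ray(c,p):
    K,x,Rm=c; d=np.linalg.inv(K)@[p[0],p[1],1]; return x,Rm@(d*[1,-1,-1])
def onz(c,p,z):
    x,d=ray(c,p); return x+d*(z-x[2])/d[2]
def proj(c,P):
    K,x,Rm=c; q=Rm.T@(np.array(P)-x); q=K@(q*[1,-1,-1]); return q[:2]/q[2]
def tri(c1,p1,c2,p2):
    a,d=ray(c1,p1); b,e=ray(c2,p2); A=np.c_[d,-e]; t=np.linalg.lstsq(A,b-a,rcond=None)[0]
    return (a+d*t[0]+b+e*t[1])/2, np.linalg.norm(a+d*t[0]-b-e*t[1])
E
python3 - <<'E'
from h import *
c=cm("top")
for n,p,z in [("inlet",(228,192),.02),("l1",(236.5,185),.05),("l2",(252,179),.05),("l3",(268.5,176.5),.05),("l4",(286,178),.05),("by",(310.5,191),.05),("beaker",(274.5,209.5),.0),("vial",(203,180.5),.066),("jar",(340,198),.072),("edge",(250,225),0),("micro",(255,150),.0),("purple",(203,206),0.07)]:
    print(n,onz(c,p,z).round(3))
s=cm("side")
print(tri(c,(203,180.5),s,(246,241)),tri(c,(340,198),s,(279,153)))
E
```

```text
inlet [0.439 0.208 0.02 ]
l1 [0.457 0.18  0.05 ]
l2 [0.474 0.133 0.05 ]
l3 [0.48  0.083 0.05 ]
l4 [0.474 0.03  0.05 ]
by [ 0.433 -0.042  0.05 ]
beaker [0.382 0.066 0.   ]
vial [0.471 0.278 0.066]
jar [ 0.409 -0.124  0.072]
edge [0.336 0.143 0.   ]
micro [0.572 0.122 0.   ]
purple [0.396 0.278 0.07 ]
(array([0.47209898, 0.27851314, 0.05940019]), np.float64(0.00014496464655876828)) (array([ 0.40914367, -0.12697329,  0.05995454]), np.float64(0.0006330844724631087))
```

```bash
cat >> h.py <<'E'
def plan(target,yaw):
    """target TCP world & yaw of tool x (tool down) -> shift mm in tool axes, turn"""
    s=ctrl.get_state(); p=np.array(s["position"]); Rt=R.from_rotvec(s["tool_rot"])
    G=R.from_matrix(np.array([[np.cos(yaw),np.sin(yaw),0],[np.sin(yaw),-np.cos(yaw),0],[0,0,-1]]))
    return Rt.inv().apply(np.array(target)-p)*1000,(Rt.inv()*G).as_rotvec()
E
python3 - <<'E'
from h import *
s=ctrl.get_state(); p=np.array(s["position"]); Rt=R.from_rotvec(s["tool_rot"]); K,x,Rm=cm("wrist")
xo=Rt.inv().apply(x-p); Ro=Rt.inv().as_matrix()@Rm
print("tool mat",Rt.as_matrix().round(3).tolist(),"cam off",xo.round(4),"fwd in tool",(-Ro[:,2]).round(3))
for t,yaw in [((.42,.08,.2),0),((.42,.08,.26),0),((.42,.13,.2),.0),((.42,.03,.2),.0),((.41,.08,.2),0.2)]:
    G=np.array([[np.cos(yaw),np.sin(yaw),0],[np.sin(yaw),-np.cos(yaw),0],[0,0,-1]])
    c=(K,np.array(t)+G@xo,G@Ro)
    print(t,yaw,[proj(c,q).round().tolist() for q in [(.439,.208,.02),(.457,.18,.05),(.474,.133,.05),(.48,.083,.05),(.474,.03,.05),(.433,-.042,.05),(.382,.066,.07)]])
    sh,tn=plan(t,yaw); print(sh.round(1),tn.round(3))
c=cm("top"); print("bottle",onz(c,(500,185),.1))
print(onz(cm("side"),(190,242),0), onz(cm("side"),(217,205),0))
E
```

```text
tool mat [[0.898, 0.44, -0.001], [0.44, -0.898, 0.001], [-0.0, -0.001, -1.0]] cam off [ 0.0841  0.0014 -0.1843] fwd in tool [-0.303  0.     0.953]
(0.42, 0.08, 0.2) 0 [[161.0, 153.0], [174.0, 142.0], [212.0, 128.0], [254.0, 123.0], [298.0, 128.0], [355.0, 162.0], [268.0, 206.0]]
[ 412.4 -536.5   -1.2] [-0.001  0.     0.456]
(0.42, 0.08, 0.26) 0 [[174.0, 146.0], [186.0, 136.0], [219.0, 124.0], [254.0, 120.0], [292.0, 124.0], [341.0, 153.0], [266.0, 191.0]]
[ 412.4 -536.6  -61.2] [-0.001  0.     0.456]
(0.42, 0.13, 0.2) 0.0 [[198.0, 153.0], [215.0, 142.0], [254.0, 128.0], [296.0, 123.0], [340.0, 128.0], [395.0, 162.0], [308.0, 206.0]]
[ 434.4 -581.4   -1.1] [-0.001  0.     0.456]
(0.42, 0.03, 0.2) 0.0 [[123.0, 153.0], [133.0, 142.0], [170.0, 128.0], [212.0, 123.0], [256.0, 128.0], [314.0, 162.0], [227.0, 206.0]]
[ 390.4 -491.6   -1.2] [-0.001  0.     0.456]
(0.41, 0.08, 0.2) 0.2 [[164.0, 126.0], [181.0, 118.0], [223.0, 111.0], [266.0, 115.0], [308.0, 129.0], [355.0, 173.0], [263.0, 200.0]]
[ 403.4 -540.9   -1.2] [-0.001  0.     0.256]
bottle [ 0.43262176 -0.57801701  0.1       ]
[0.60398869 0.20766847 0.        ] [0.56523013 0.05509109 0.        ]
```

```bash
python3 -m handwheel '[[30,-45,0,0,0,0,0],[65,-90,0,0,0,0,1],[100,-135,0,0,0,0,1],[135,-180,0,0,0,0.05,1],[170,-225,0,0,0,0.1,1],[205,-270,0,0,0,0.2,1],[240,-315,0,0,0,0.3,1],[275,-360,0,0,0,0.4,1],[310,-405,0,0,0,0.456,1],[345,-450,0,0,0,0.456,1],[380,-495,0,0,0,0.456,1],[412,-536,0,0,0,0.456,1]]' 10
python3 -m handwheel '[[0,0,0,0,0,0,1],[0,0,0,0,0,0,1]]'
python3 - <<'E'
from h import *
s=ctrl.get_state();print(s["time"],s["position"],s["tool_rot"],s["grip_width"],s["ft_force"])
np.savez("v1.npz",*cm("wrist")); im=ctrl.get_image("wrist"); cv2.imwrite("pics/w1.png",im[:,:,::-1])
E
```

```text
time: 1.65
position: [0.42, 0.081, 0.199]
tool_rot: [3.141, 0.001, 0.001]
ft_force: [0.4, -0.4, -0.4]
grip_width: 0.007
time: 1.9
position: [0.4198, 0.0782, 0.1987]
tool_rot: [3.141, -0.001, -0.001]
ft_force: [-0.2, -1.5, 0.3]
grip_width: 0.005
1.9 [0.41979345 0.07821458 0.19865837] [ 3.14084036e+00 -5.22571404e-04 -1.06902340e-03] 0.005243623284753549 [-0.23338448 -1.52512669  0.34112053]
```

View pics/w1.png

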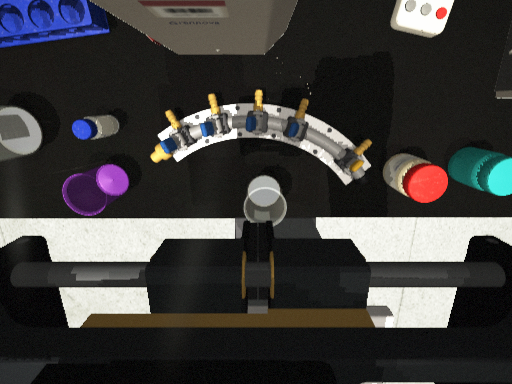

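Run:
```python
from h import *
c=cm("wrist"); t=cm("top"); s=cm("side")
for p in [(178,53),(268,53),(298,5),(120,5)]: print(p,onz(c,p,0).round(3))
for z in (0,.1,.2,.3): print(z,onz(t,(225,145),z).round(3),onz(t,(284,150),z).round(3), [proj(s,(x,.03,z)).round().tolist() for x in (.53,.565,.6)])
print(np.round(ctrl.get_state()["joint_positions"],3))
a=cv2.imread('pics/w1.png')[75:230,60:460]; cv2.imwrite('pics/w1z.png',cv2.resize(a,None,fx=2,fy=2,interpolation=cv2.INTER_CUBIC))
a=cv2.imread('pics/side0.png')[20:270,0:330]; cv2.imwrite('pics/sidez2.png',cv2.resize(a,None,fx=2.3,fy=2.3))
```

```text
(178, 53) [0.563 0.177 0.   ]
(268, 53) [0.563 0.063 0.   ]
(298, 5) [0.616 0.027 0.   ]
(120, 5) [0.616 0.242 0.   ]
0 [0.59  0.216 0.   ] [0.569 0.03  0.   ] [[232.0, 200.0], [218.0, 200.0], [205.0, 200.0]]
0.1 [0.569 0.208 0.1  ] [0.55  0.038 0.1  ] [[229.0, 165.0], [215.0, 165.0], [201.0, 165.0]]
0.2 [0.548 0.199 0.2  ] [0.531 0.045 0.2  ] [[227.0, 127.0], [212.0, 127.0], [197.0, 127.0]]
0.3 [0.527 0.19  0.3  ] [0.511 0.053 0.3  ] [[224.0, 84.0], [208.0, 84.0], [192.0, 84.0]]
[ 0.664 -0.187 -0.8    1.939 -0.137  1.336 -1.668]
```

View pics/w1z.png

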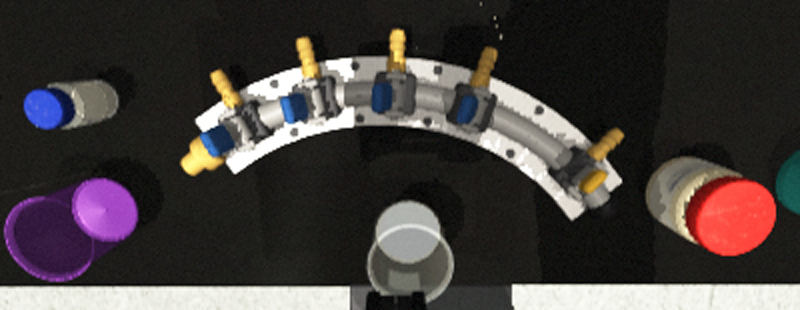

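View pics/sidez2.png

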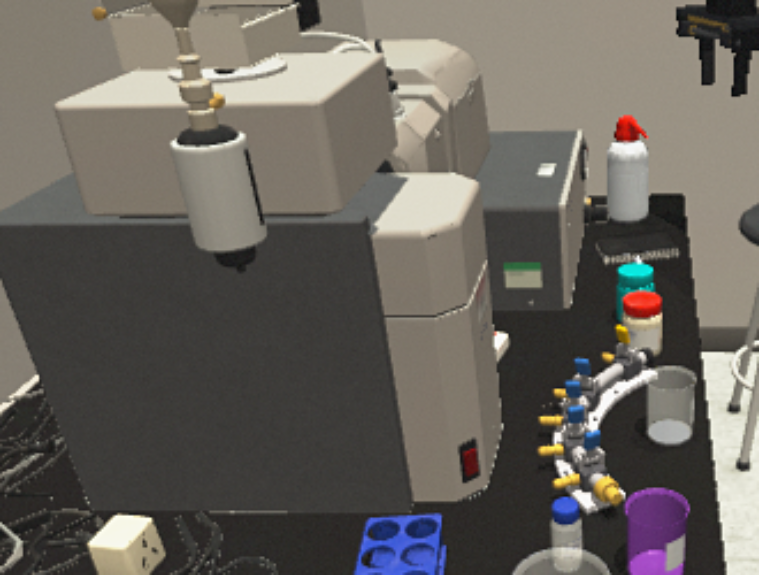

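```bash
python3 -m handwheel '[[0,-30,20,0,0,0,1],[0,-70,40,0,0,0,1],[0,-70,40,0,0,0,1],[0,-70,40,0,0,0,1]]' 10
python3 - <<'E'
from h import *
s=ctrl.get_state();print(s["time"],s["position"],s["tool_rot"],s["ft_force"])
np.savez("v2.npz",*cm("wrist")); im=ctrl.get_image("wrist"); cv2.imwrite("pics/w2.png",im[:,:,::-1])
a=im[75:230,110:510,::-1]; cv2.imwrite('pics/w2z.png',cv2.resize(a,None,fx=2,fy=2,interpolation=cv2.INTER_CUBIC))
for n in("w1","w2"):
    a=cv2.cvtColor(cv2.imread(f"pics/{n}.png"),cv2.COLOR_BGR2HSV)
    for nm,lo,hi in [("blue",(100,120,40),(125,255,255)),("yel",(15,120,80),(32,255,255))]:
        m=cv2.inRange(a,lo,hi); k,l,st,ce=cv2.connectedComponentsWithStats(m)
        print(n,nm,[(ce[i].round(1).tolist(),int(st[i,4])) for i in range(1,k) if st[i,4]>25 and 60<ce[i][1]<225])
E
```

```text
time: 2.45
position: [0.4203, 0.1472, 0.1589]
tool_rot: [3.141, -0.004, -0.001]
ft_force: [0.8, 0.3, 0.0]
grip_width: 0.001
2.45 [0.42032802 0.14721053 0.15886521] [ 3.14083815e+00 -3.90919699e-03 -5.89212911e-04] [0.78435941 0.28993505 0.00753968]
w1 blue [([250.4, 123.3], 129), ([83.8, 128.7], 426), ([206.7, 128.7], 152), ([293.2, 129.1], 102), ([168.2, 144.9], 167)]
w1 yel [([258.2, 99.8], 161), ([213.2, 103.3], 161), ([301.9, 108.5], 155), ([172.2, 119.0], 157), ([362.8, 146.7], 141), ([159.7, 154.1], 187), ([355.9, 165.2], 102)]
w2 blue [([318.6, 126.6], 115), ([127.7, 133.2], 508), ([268.6, 132.7], 156), ([367.2, 133.6], 117), ([223.8, 151.2], 177)]
w2 yel [([319.5, 100.5], 210), ([269.2, 104.7], 208), ([368.4, 109.6], 210), ([222.3, 121.9], 194), ([434.1, 151.8], 194), ([207.0, 159.6], 293), ([435.5, 173.6], 202)]
```

View pics/w2z.png

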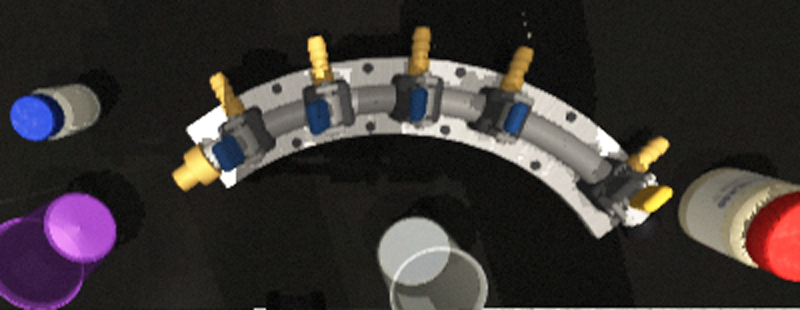

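Run:
```python
from h import *
from scipy.optimize import least_squares
v1=[np.load("v1.npz")[f"arr_{i}"] for i in range(3)]; v2=[np.load("v2.npz")[f"arr_{i}"] for i in range(3)]
B1=[(168.2,144.9),(206.7,128.7),(250.4,123.3),(293.2,129.1),(355.9,165.2)]
B2=[(223.8,151.2),(268.6,132.7),(318.6,126.6),(367.2,133.6),(435.5,173.6)]
S1=[(172.2,119),(213.2,103.3),(258.2,99.8),(301.9,108.5),(362.8,146.7)]
S2=[(222.3,121.9),(269.2,104.7),(319.5,100.5),(368.4,109.6),(434.1,151.8)]
L=np.array([tri(v1,a,v2,b)[0] for a,b in zip(B1,B2)]); S=np.array([tri(v1,a,v2,b)[0] for a,b in zip(S1,S2)])
print("levers\n",L.round(4)); print("spouts\n",S.round(4))
ang=np.radians([35.4,20.4,5.3,-9.8,-35.4])
# spouts: fit C,yaw,radius
f=lambda q:np.r_[q[0]+q[3]*np.cos(ang+q[2])-S[:,0],q[1]+q[3]*np.sin(ang+q[2])-S[:,1]]
r=least_squares(f,[.29,.08,-.1,.215]); q=r.x; print("C",q[:2].round(4),"yaw deg",np.degrees(q[2]).round(2),"R",q[3].round(4),"res mm",(r.fun*1000).round(1))
rad=np.hypot(*(L[:,:2]-q[:2]).T); th=np.arctan2(L[:,1]-q[1],L[:,0]-q[0])-q[2]
print("lever radius",rad.round(4),"tangential ahead mm",((th-ang)*190).round(4)*1000, "lean",np.arctan2(-(th-ang)*.19,L[:,2]-.042).round(2))
for i in range(5):
    print(i+1,(q[:2]+.19*np.r_[np.cos(ang[i]+q[2]),np.sin(ang[i]+q[2])]).round(4))
# others
print("vial",tri(v1,(83.8,128.7),v2,(127.7,133.2)))
np.save("fit.npy",q)
```

```text
levers
 [[ 0.4569  0.1802  0.0649]
 [ 0.4753  0.1347  0.0646]
 [ 0.4813  0.0849  0.0641]
 [ 0.4747  0.0363  0.066 ]
 [ 0.4336 -0.0389  0.0675]]
spouts
 [[ 0.4833  0.1859  0.0215]
 [ 0.5022  0.1325  0.0215]
 [ 0.5065  0.0759  0.0192]
 [ 0.4964  0.0206  0.0216]
 [ 0.4486 -0.0612  0.0242]]
C [0.292  0.0866] yaw deg -8.06 R 0.2151 res mm [-0.2 -0.1  0.3  0.4 -0.5 -0.4  0.1  0.4  0.1 -0.1]
lever radius [0.1896 0.1895 0.1893 0.1896 0.1892] tangential ahead mm [7365.3 7735.7 7374.  8176.8 6279.7] lean [-0.31 -0.33 -0.32 -0.33 -0.24]
1 [0.4608 0.1739]
2 [0.4776 0.1273]
3 [0.4818 0.0775]
4 [0.4728 0.0284]
5 [ 0.4299 -0.044 ]
vial (array([0.47443616, 0.27926115, 0.05694463]), np.float64(1.52885447163599e-05))
```

```bash
cat >> h.py <<'E'
q=np.array([0.292,0.0866,np.radians(-8.06)])
def goal(sarc,ztip,tilt=10,dr=0.0):
    """tip centre at arc length sarc (mm) past pivot 1"""
    a=np.radians(35.4)+q[2]-sarc/190; t=np.radians(tilt)
    rad=np.array([np.cos(a),np.sin(a),0]); z=np.array([0,0,1.])
    zt=-np.cos(t)*z+np.sin(t)*rad; xt=np.cos(t)*rad+np.sin(t)*z
    G=np.c_[xt,np.cross(zt,xt),zt]
    return np.r_[q[:2],ztip]+(.19+dr)*rad-ctrl.tip_reach*zt, R.from_matrix(G)
def rows(gs,base=None):
    s=ctrl.get_state(); p,Rt=(np.array(s["position"]),R.from_rotvec(s["tool_rot"])) if base is None else base
    for g,G in gs:
        print("[%.0f,%.0f,%.1f,%.2f,%.2f,%.2f,1]"%(*(Rt.inv().apply(g-p)*1000),*(Rt.inv()*G).as_rotvec()), g.round(4))
E
python3 - <<'E'
from h import *
rows([goal(-38,.13),goal(-38,.062)])
E
```

```text
[17,-57,15.3,0.06,0.17,-0.68,1] [0.4382 0.2041 0.1438]
[17,-57,83.3,0.06,0.17,-0.68,1] [0.4382 0.2041 0.0758]
```

```bash
python3 -m handwheel '[[4,-14,4,0.015,0.04,-0.17,1],[8,-28,8,0.03,0.08,-0.34,1],[13,-43,12,0.045,0.13,-0.51,1],[17,-57,15,0.06,0.17,-0.68,1],[17,-57,15,0.06,0.17,-0.68,1],[17,-57,15,0.06,0.17,-0.68,1]]' 10
python3 - <<'E'
from h import *
s=ctrl.get_state(); g,G=goal(-38,.13); print((s["position"]-g).round(4),(R.from_rotvec(s["tool_rot"]).inv()*G).as_rotvec().round(3),np.round(s["joint_positions"],2))
im=ctrl.get_image("wrist"); cv2.imwrite("pics/w3.png",im[:,:,::-1])
im=ctrl.get_image("side"); cv2.imwrite("pics/s3.png",cv2.resize(im[20:300,130:400,::-1],None,fx=2,fy=2))
rows([goal(-38,.062)])
E
```

```text
time: 3.25
position: [0.4376, 0.2049, 0.1444]
tool_rot: [-2.898, -1.021, -0.257]
ft_force: [0.3, -0.5, 0.1]
grip_width: 0.008
[-0.0005  0.0007  0.0006] [ 0.001 -0.002  0.   ] [ 0.5  -0.17 -0.87  2.05 -0.21  1.05 -1.18]
[-12,1,67.3,0.00,-0.00,0.00,1] [0.4382 0.2041 0.0758]
```

View pics/w3.png

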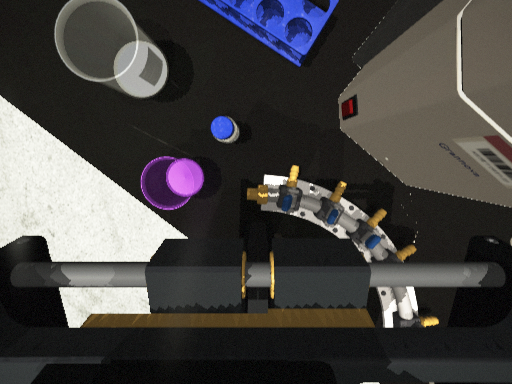

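View pics/s3.png

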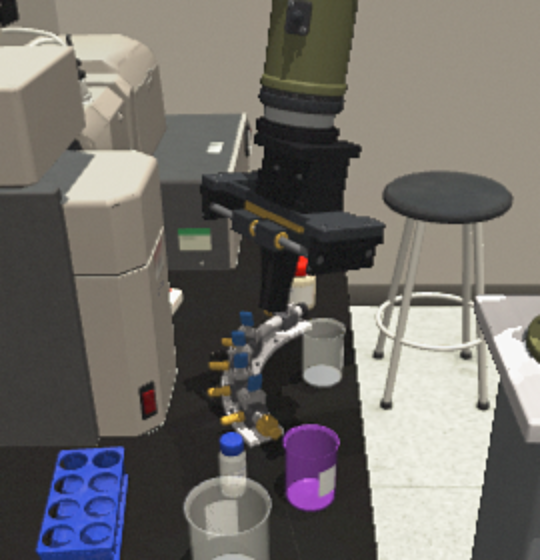

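```bash
python3 -m handwheel '[[-3,-3,16,0,0,0,1],[-6,-3,34,0,0,0,1],[-9,-3,52,0,0,0,1],[-12,-3,67,0,0,0,1],[-12,-3,67,0,0,0,1]]' 10
python3 - <<'E'
from h import *
s=ctrl.get_state(); g,G=goal(-42,.062); print((s["position"]-g).round(4),(R.from_rotvec(s["tool_rot"]).inv()*G).as_rotvec().round(3),np.round(s["joint_positions"],2))
im=ctrl.get_image("wrist"); cv2.imwrite("pics/w4.png",im[:,:,::-1])
im=ctrl.get_image("side"); cv2.imwrite("pics/s4.png",cv2.resize(im[120:270,200:330,::-1],None,fx=4,fy=4))
rows([goal(k,.062) for k in np.arange(-34,34,8)])
E
```

```text
time: 3.98
position: [0.4343, 0.2079, 0.0748]
tool_rot: [-2.895, -1.026, -0.253]
ft_force: [0.2, 0.4, 0.3]
grip_width: 0.002
[-0.0014  0.0007 -0.001 ] [ 0.002 -0.    -0.017] [ 0.5  -0.06 -0.93  2.13 -0.12  0.88 -1.26]
[-1,9,0.3,-0.00,-0.00,0.02,1] [0.4406 0.201  0.0758]
[-1,17,0.2,-0.01,-0.00,0.07,1] [0.4453 0.1947 0.0758]
[-2,25,0.1,-0.02,-0.00,0.11,1] [0.4497 0.1881 0.0758]
[-3,32,-0.1,-0.03,-0.00,0.15,1] [0.4539 0.1814 0.0758]
[-4,40,-0.3,-0.03,-0.00,0.19,1] [0.4577 0.1745 0.0758]
[-6,48,-0.6,-0.04,-0.00,0.23,1] [0.4613 0.1674 0.0758]
[-8,56,-0.9,-0.05,-0.00,0.27,1] [0.4645 0.1602 0.0758]
[-10,63,-1.4,-0.06,-0.00,0.31,1] [0.4675 0.1529 0.0758]
[-13,71,-1.8,-0.06,-0.00,0.36,1] [0.4701 0.1455 0.0758]
```

View pics/s4.png

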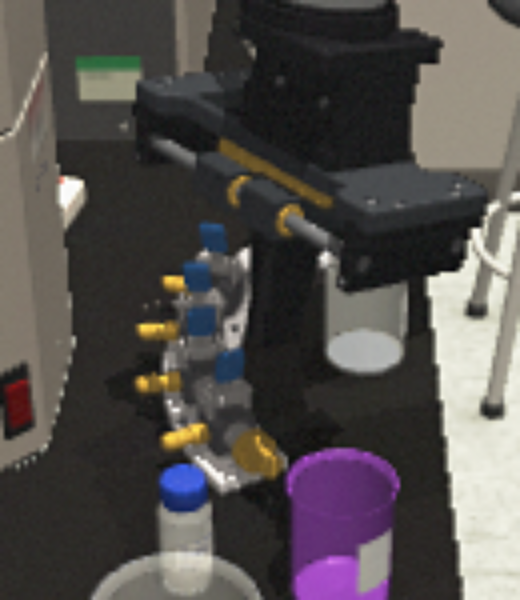

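View pics/w4.png

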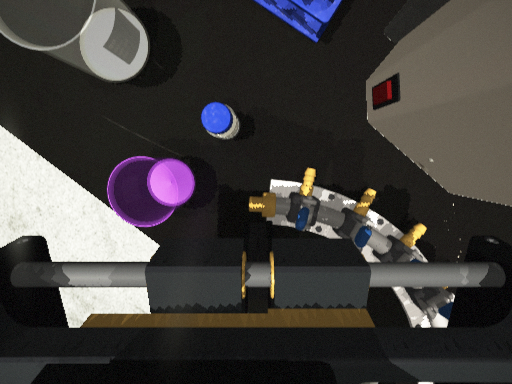

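Run:
```python
from h import *
s=ctrl.get_state(); Rt=R.from_rotvec(s["tool_rot"]).as_matrix(); p=np.array(s["position"])
tip=p+.014*Rt[:,2]; print(p,tip,Rt.round(2).tolist())
for n in ("side","wrist"):
    c=cm(n); print(n,c[1].round(3),"tip",proj(c,tip).round(),"tcp",proj(c,p).round(),"palm",proj(c,p-.056*Rt[:,2]).round(),"piv1",proj(c,(.4608,.1739,.042)).round(),"lev1",proj(c,(.4569,.1802,.065)).round())
a=cv2.imread("pics/w4.png")[170:330,170:400]; a=cv2.convertScaleAbs(a,alpha=2.5,beta=20); cv2.imwrite("pics/w4z.png",cv2.resize(a,None,fx=3,fy=3))
```

```text
[0.43556112 0.20834697 0.07621436] [0.4374792  0.20989929 0.06243353] [[0.76, 0.63, 0.14], [0.62, -0.78, 0.11], [0.18, 0.0, -0.98]]
side [0.407 0.889 0.532] tip [265. 220.] tcp [266. 214.] palm [269. 190.] piv1 [255. 218.] lev1 [256. 211.]
wrist [0.475 0.239 0.272] tip [256. 214.] tcp [255. 221.] palm [255. 265.] piv1 [305. 214.] lev1 [301. 219.]
```

View pics/w4z.png

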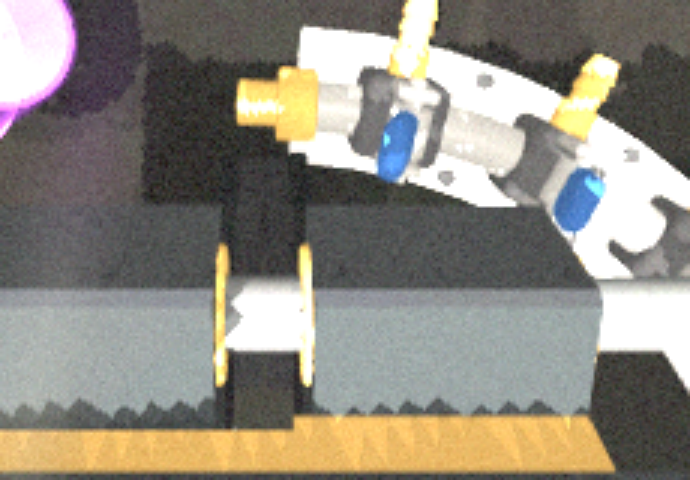

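```bash
python3 -m handwheel '[[-1,9,0,0,0,0.02,1],[-1,17,0,-0.01,0,0.07,1],[-2,25,0,-0.02,0,0.11,1],[-3,32,0,-0.03,0,0.15,1],[-4,40,0,-0.03,0,0.19,1],[-6,48,-0.6,-0.04,0,0.23,1],[-8,56,-1,-0.05,0,0.27,1]]' 10
python3 - <<'E'
from h import *
s=ctrl.get_state(); g,G=goal(14,.062); print((s["position"]-g).round(4),(R.from_rotvec(s["tool_rot"]).inv()*G).as_rotvec().round(3),s["ft_force"].round(2))
im=ctrl.get_image("wrist"); cv2.imwrite("pics/w5.png",cv2.resize(cv2.convertScaleAbs(im[100:330,120:460,::-1],alpha=2),None,fx=2,fy=2))
im=ctrl.get_image("side"); cv2.imwrite("pics/s5.png",cv2.resize(im[120:270,200:330,::-1],None,fx=4,fy=4))
rows([goal(k,.062) for k in np.arange(22,80,8)])
E
```

```text
time: 4.95
position: [0.4647, 0.159, 0.0756]
tool_rot: [-3.033, -0.621, -0.27]
ft_force: [0.0, -0.0, 0.6]
grip_width: 0.006
[ 0.0002 -0.0013 -0.0002] [ 0.002 -0.003  0.001] [ 0.05 -0.02  0.58]
[0,6,-0.2,-0.01,-0.00,0.04,1] [0.4675 0.1529 0.0758]
[-0,14,-0.3,-0.01,-0.00,0.08,1] [0.4701 0.1455 0.0758]
[-1,22,-0.4,-0.02,-0.00,0.13,1] [0.4724 0.1379 0.0758]
[-2,30,-0.6,-0.03,-0.00,0.17,1] [0.4744 0.1303 0.0758]
[-4,38,-0.8,-0.03,-0.00,0.21,1] [0.4761 0.1226 0.0758]
[-5,45,-1.1,-0.04,-0.00,0.25,1] [0.4774 0.1148 0.0758]
[-8,53,-1.5,-0.05,-0.00,0.29,1] [0.4785 0.107  0.0758]
[-10,61,-1.9,-0.06,-0.00,0.33,1] [0.4792 0.0991 0.0758]
```

View pics/s5.png

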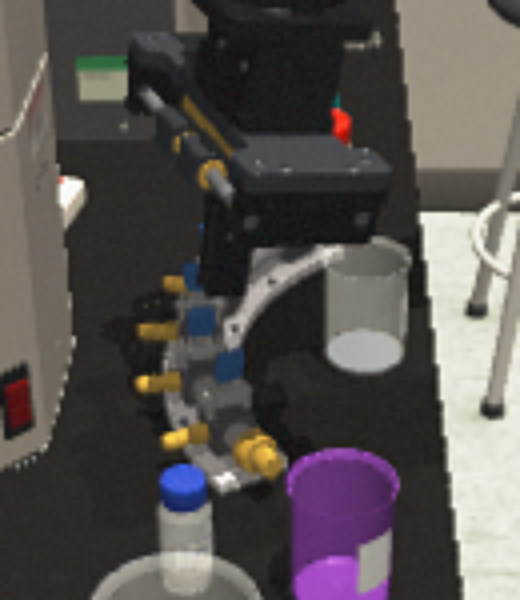

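View pics/w5.png

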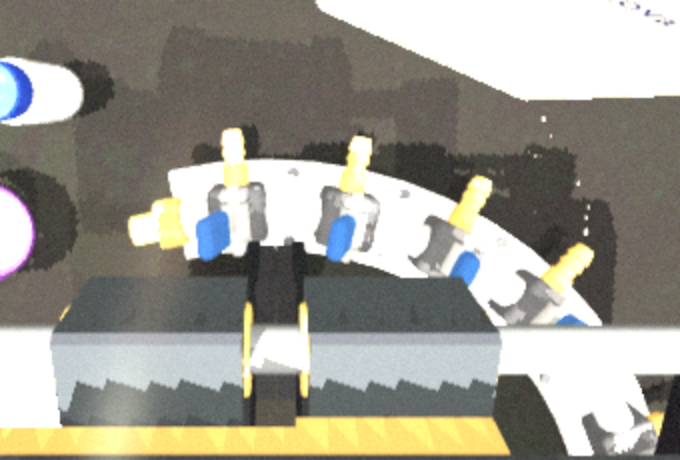

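Run:
```python
from h import *
s=ctrl.get_state(); Rt=R.from_rotvec(s["tool_rot"]).as_matrix(); p=np.array(s["position"])
for n,f in (("side",lambda u:((u-[200,120])*4)),("wrist",lambda u:(u-[120,100])*2)):
    c=cm(n)
    for k in (-.056,-.03,0,.014): print(n,k,f(proj(c,p+k*Rt[:,2])).round(),end=" ")
    print("lev1",f(proj(c,(.4569,.1802,.065))).round(),"lev2",f(proj(c,(.4753,.1347,.065))).round())
im=ctrl.get_image("side"); a=cv2.convertScaleAbs(im[150:230,220:300,::-1],alpha=3,beta=30); cv2.imwrite("pics/s5b.png",cv2.resize(a,None,fx=7,fy=7,interpolation=cv2.INTER_CUBIC))
```

```text
side -0.056 [227. 235.] side -0.03 [220. 278.] side 0 [213. 326.] side 0.014 [209. 348.] lev1 [225. 364.] lev2 [197. 320.]
wrist -0.056 [269. 331.] wrist -0.03 [270. 284.] wrist 0 [271. 244.] wrist 0.014 [271. 229.] lev1 [212. 234.] lev2 [339. 236.]
```

View pics/s5b.png

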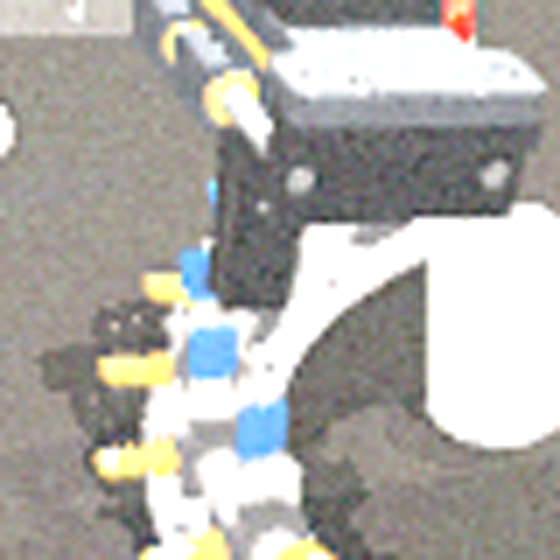

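Run:
```python
from h import *
s=ctrl.get_state(); Rt=R.from_rotvec(s["tool_rot"]).as_matrix(); p=np.array(s["position"]); w=cm("wrist"); sd=cm("side")
for a,b in [((250,221),(251,192)),((271,221),(251,192)),((250,221),(262,193.5)),((257.5,221),(256.5,193))]:
    P,e=tri(w,a,sd,b); print(P.round(4),e.round(4),"in tool mm",(Rt.T@(P-p)*1000).round(1))
print(p, ctrl.tip_reach, s["grip_width"])
```

```text
[0.4691 0.1651 0.1034] 0.0022 in tool mm [ 11.4  -3.4 -26.3]
[0.4714 0.1514 0.0949] 0.0045 in tool mm [  6.6  10.  -18.5]
[0.456  0.1621 0.0942] 0.0237 in tool mm [ -3.2  -5.9 -19.5]
[0.4633 0.1586 0.0951] 0.0137 in tool mm [  2.1   0.2 -19.5]
[0.46444697 0.15926708 0.0755199 ] 0.014 0.006162949059654305
```

Run:
```python
from h import *
s=ctrl.get_state(); Rt=R.from_rotvec(s["tool_rot"]).as_matrix(); p=np.array(s["position"])
for k in (-.04,-.03,-.025,-.02,-.01,0,.014):
  print(k,[proj(cm("wrist"),p+Rt@[x,y,k]).round(0).tolist() for x,y in((.0095,-.015),(.0095,.015),(-.0095,0))],[proj(cm("side"),p+Rt@[x,y,k]).round(0).tolist() for x,y in((.0095,-.01),(-.0095,-.01))])
rows([goal(-42,.062)])
```

```text
-0.04 [[229.0, 236.0], [281.0, 236.0], [255.0, 264.0]] [[253.0, 188.0], [262.0, 188.0]]
-0.03 [[231.0, 228.0], [279.0, 228.0], [255.0, 255.0]] [[253.0, 192.0], [261.0, 192.0]]
-0.025 [[232.0, 225.0], [279.0, 225.0], [255.0, 251.0]] [[252.0, 194.0], [260.0, 194.0]]
-0.02 [[232.0, 221.0], [278.0, 221.0], [255.0, 247.0]] [[252.0, 196.0], [260.0, 196.0]]
-0.01 [[234.0, 215.0], [277.0, 215.0], [255.0, 240.0]] [[251.0, 200.0], [259.0, 200.0]]
0 [[235.0, 210.0], [276.0, 210.0], [255.0, 234.0]] [[251.0, 204.0], [259.0, 204.0]]
0.014 [[236.0, 203.0], [275.0, 203.0], [256.0, 226.0]] [[250.0, 210.0], [258.0, 209.0]]
[-7,-55,-1.7,0.05,-0.00,-0.29,1] [0.4357 0.2072 0.0758]
```

```bash
python3 -m handwheel '[[-2,-14,0,0.01,0,-0.07,1],[-3,-28,-1,0.02,0,-0.14,1],[-5,-42,-1,0.04,0,-0.22,1],[-7,-56,-1.7,0.05,0,-0.29,1],[-7,-56,-1.7,0.05,0,-0.29,1]]' 10
python3 -m handwheel '[[-2,0,10,0,0,0,1],[-4,0,20,0,0,0,1],[-4,0,20,0,0,0,1]]' 10
python3 - <<'E'
from h import *
s=ctrl.get_state(); print(s["position"].round(4), s["ft_force"].round(2))
im=ctrl.get_image("side"); a=cv2.convertScaleAbs(im[130:250,210:310,::-1],alpha=2.5,beta=20); cv2.imwrite("pics/s6.png",cv2.resize(a,None,fx=5,fy=5,interpolation=cv2.INTER_CUBIC))
im=ctrl.get_image("wrist"); cv2.imwrite("pics/w6.png",cv2.resize(cv2.convertScaleAbs(im[100:330,120:460,::-1],alpha=2),None,fx=2,fy=2))
for k in (-.025,0.014):
  Rt=R.from_rotvec(s["tool_rot"]).as_matrix(); print(k,((proj(cm("side"),s["position"]+Rt@[0,0,k])-[210,130])*5).round())
E
```

```text
time: 5.72
position: [0.4351, 0.209, 0.0759]
tool_rot: [-2.886, -1.058, -0.257]
ft_force: [-1.0, 0.3, 0.7]
grip_width: 0.009
time: 6.1
position: [0.4341, 0.2073, 0.054]
tool_rot: [-2.887, -1.055, -0.253]
ft_force: [0.3, -0.0, -0.2]
grip_width: 0.006
[0.4341 0.2073 0.054 ] [ 0.27 -0.03 -0.16]
-0.025 [290. 411.]
0.014 [278. 491.]
```

View pics/s6.png

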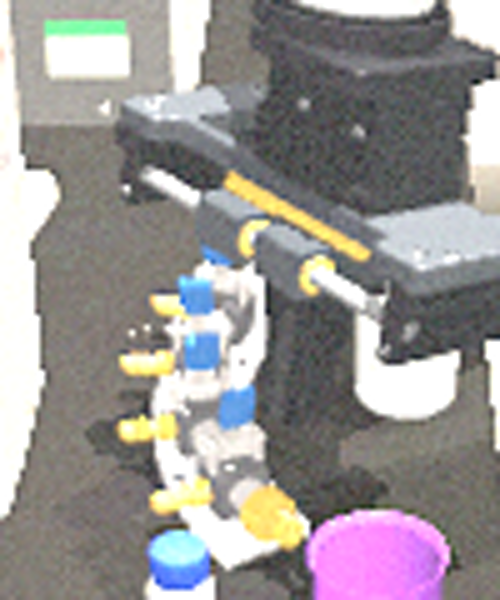

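View pics/w6.png

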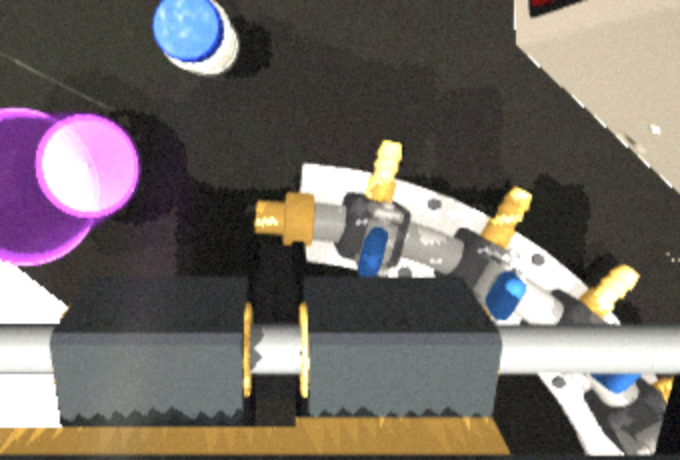

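```bash
sed -i 's/ctrl.tip_reach\*zt/(-0.022)*zt/' h.py
python3 - <<'E'
from h import *
rows([goal(-42,.063)]+[goal(k,.063) for k in range(-34,40,8)])
E
```

```text
[4,1,14.6,0.00,-0.00,0.00,1] [0.4405 0.2112 0.0413]
[4,9,14.6,-0.00,-0.00,0.04,1] [0.4456 0.2048 0.0413]
[3,17,14.5,-0.01,-0.00,0.09,1] [0.4504 0.1983 0.0413]
[2,25,14.4,-0.02,-0.00,0.13,1] [0.455  0.1915 0.0413]
[1,33,14.2,-0.03,-0.00,0.17,1] [0.4592 0.1845 0.0413]
[-1,41,14.0,-0.03,-0.00,0.21,1] [0.4632 0.1774 0.0413]
[-2,49,13.7,-0.04,-0.00,0.25,1] [0.4669 0.1701 0.0413]
[-5,57,13.3,-0.05,-0.00,0.29,1] [0.4703 0.1627 0.0413]
[-7,65,12.9,-0.06,-0.00,0.33,1] [0.4733 0.1551 0.0413]
[-10,73,12.4,-0.06,-0.00,0.38,1] [0.476  0.1474 0.0413]
[-13,80,11.8,-0.07,-0.00,0.42,1] [0.4784 0.1396 0.0413]
```

Sweep lever 1, up to s=+14 (front about +21).

```bash
python3 -m handwheel '[[2,0,8,0,0,0,1],[4,1,14.6,0,0,0,1],[4,9,14.6,0,0,0.04,1],[3,17,14.5,-0.01,0,0.09,1],[2,25,14.4,-0.02,0,0.13,1],[1,33,14.2,-0.03,0,0.17,1],[-1,41,14,-0.03,0,0.21,1],[-2,49,13.7,-0.04,0,0.25,1],[-5,57,13.3,-0.05,0,0.29,1]]' 10
python3 - <<'E'
from h import *
s=ctrl.get_state(); g,G=goal(14,.063); print((s["position"]-g).round(4),(R.from_rotvec(s["tool_rot"]).inv()*G).as_rotvec().round(3),s["ft_force"].round(2))
im=ctrl.get_image("side"); a=cv2.convertScaleAbs(im[130:250,210:310,::-1],alpha=2.5,beta=20); cv2.imwrite("pics/s7.png",cv2.resize(a,None,fx=5,fy=5,interpolation=cv2.INTER_CUBIC))
im=ctrl.get_image("wrist"); cv2.imwrite("pics/w7.png",cv2.resize(cv2.convertScaleAbs(im[100:330,120:460,::-1],alpha=2),None,fx=2,fy=2))
rows([goal(k,.063) for k in range(22,110,8)])
E
```

```text
time: 7.32
position: [0.4705, 0.1621, 0.0417]
tool_rot: [-3.033, -0.621, -0.27]
ft_force: [-0.1, 1.2, -0.4]
grip_width: 0.007
[ 0.0003 -0.0006  0.0004] [ 0.002 -0.003  0.001] [-0.13  1.18 -0.35]
[0,7,0.3,-0.01,-0.00,0.04,1] [0.4733 0.1551 0.0413]
[-0,15,0.2,-0.01,-0.00,0.08,1] [0.476  0.1474 0.0413]
[-1,23,0.1,-0.02,-0.00,0.13,1] [0.4784 0.1396 0.0413]
[-3,31,-0.1,-0.03,-0.00,0.17,1] [0.4805 0.1317 0.0413]
[-4,39,-0.4,-0.03,-0.00,0.21,1] [0.4822 0.1238 0.0413]
[-6,47,-0.7,-0.04,-0.00,0.25,1] [0.4836 0.1157 0.0413]
[-8,55,-1.0,-0.05,-0.00,0.29,1] [0.4847 0.1076 0.0413]
[-11,63,-1.5,-0.06,-0.00,0.33,1] [0.4854 0.0995 0.0413]
[-13,71,-2.0,-0.06,-0.00,0.37,1] [0.4858 0.0914 0.0413]
[-17,78,-2.5,-0.07,-0.00,0.42,1] [0.4858 0.0832 0.0413]
[-20,85,-3.1,-0.08,-0.00,0.46,1] [0.4855 0.075  0.0413]
```

View pics/s7.png

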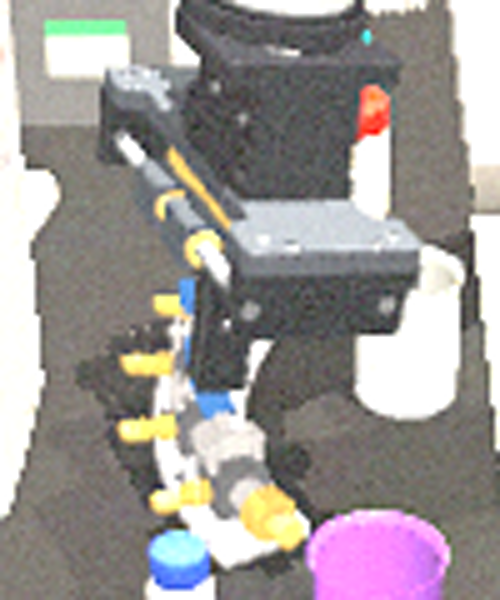

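View pics/w7.png

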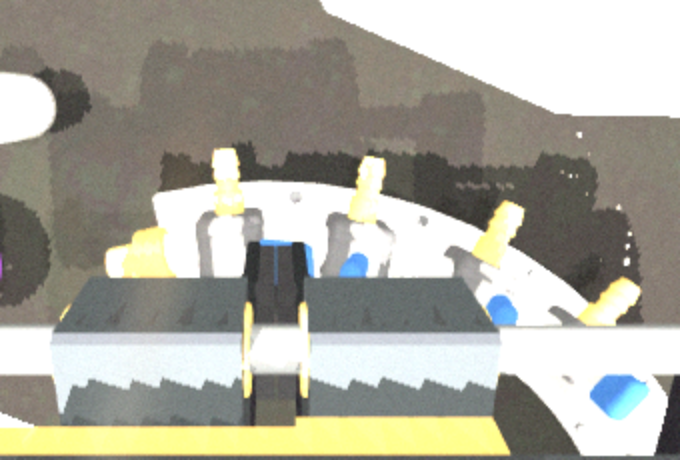

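```bash
python3 -m handwheel '[[0,7,0.3,-0.01,0,0.04,1],[0,15,0.2,-0.01,0,0.08,1],[-1,23,0.1,-0.02,0,0.13,1],[-3,31,-0.1,-0.03,0,0.17,1],[-4,39,-0.4,-0.03,0,0.21,1],[-6,47,-0.7,-0.04,0,0.25,1]]' 10
python3 - <<'E'
from h import *
s=ctrl.get_state(); g,G=goal(62,.063); print((s["position"]-g).round(4),(R.from_rotvec(s["tool_rot"]).inv()*G).as_rotvec().round(3),s["ft_force"].round(2))
im=ctrl.get_image("side"); a=cv2.convertScaleAbs(im[130:250,210:310,::-1],alpha=2.5,beta=20); cv2.imwrite("pics/s8.png",cv2.resize(a,None,fx=5,fy=5,interpolation=cv2.INTER_CUBIC))
im=ctrl.get_image("wrist"); cv2.imwrite("pics/w8.png",cv2.resize(cv2.convertScaleAbs(im[60:330,60:460,::-1],alpha=2),None,fx=1.9,fy=1.9))
rows([goal(k,.063) for k in range(70,150,8)])
E
```

```text
time: 8.18
position: [0.4832, 0.1162, 0.0413]
tool_rot: [-3.105, -0.234, -0.275]
ft_force: [0.0, 0.3, 0.3]
grip_width: 0.004
[-0.0004  0.0005 -0.0001] [-0.003 -0.002 -0.001] [0.02 0.28 0.29]
[0,8,-0.1,-0.01,-0.00,0.04,1] [0.4847 0.1076 0.0413]
[-0,17,-0.2,-0.02,-0.00,0.08,1] [0.4854 0.0995 0.0413]
[-1,25,-0.3,-0.02,-0.00,0.12,1] [0.4858 0.0914 0.0413]
[-2,33,-0.6,-0.03,-0.00,0.17,1] [0.4858 0.0832 0.0413]
[-4,41,-0.8,-0.04,-0.00,0.21,1] [0.4855 0.075  0.0413]
[-6,49,-1.2,-0.05,-0.00,0.25,1] [0.4848 0.0669 0.0413]
[-8,57,-1.6,-0.05,-0.00,0.29,1] [0.4838 0.0588 0.0413]
[-10,64,-2.1,-0.06,-0.00,0.33,1] [0.4825 0.0508 0.0413]
[-13,72,-2.6,-0.07,-0.00,0.37,1] [0.4808 0.0428 0.0413]
[-16,79,-3.1,-0.08,-0.00,0.41,1] [0.4788 0.0349 0.0413]
```

View pics/s8.png

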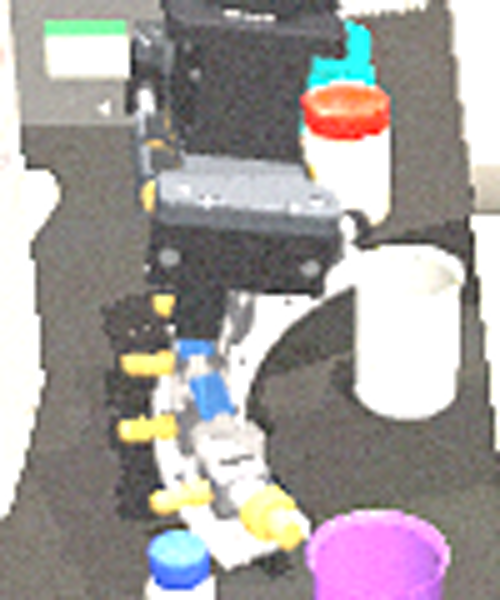

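View pics/w8.png

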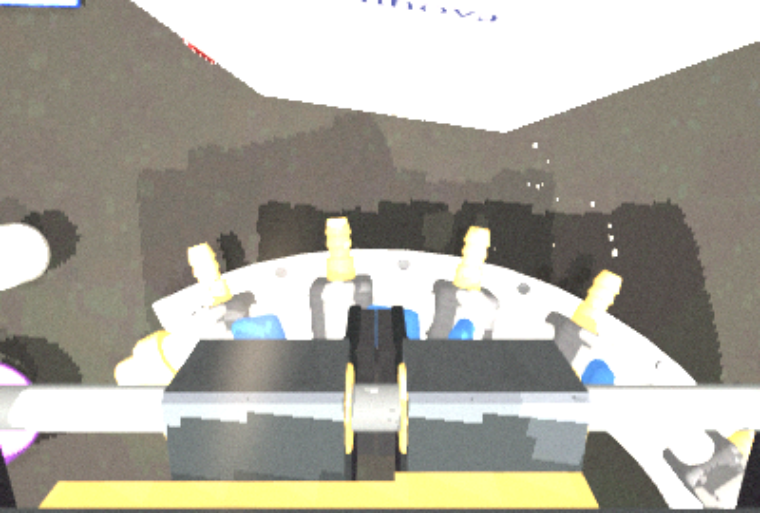

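Lever 1 lies folded well over (side ~(212,395)) and lever 2 is going under the finger. Next I sweep past lever 3.

```bash
python3 -m handwheel '[[0,8,0,-0.01,0,0.04,1],[0,17,-0.2,-0.02,0,0.08,1],[-1,25,-0.3,-0.02,0,0.12,1],[-2,33,-0.6,-0.03,0,0.17,1],[-4,41,-0.8,-0.04,0,0.21,1],[-6,49,-1.2,-0.05,0,0.25,1]]' 10
python3 - <<'E'
from h import *
s=ctrl.get_state(); g,G=goal(110,.063); print((s["position"]-g).round(4),(R.from_rotvec(s["tool_rot"]).inv()*G).as_rotvec().round(3),s["ft_force"].round(2),s["joint_positions"].round(2))
im=ctrl.get_image("side"); a=cv2.convertScaleAbs(im[130:250,210:310,::-1],alpha=2.5,beta=20); cv2.imwrite("pics/s9.png",cv2.resize(a,None,fx=5,fy=5,interpolation=cv2.INTER_CUBIC))
im=ctrl.get_image("wrist"); cv2.imwrite("pics/w9.png",cv2.resize(cv2.convertScaleAbs(im[60:330,60:460,::-1],alpha=2),None,fx=1.9,fy=1.9))
rows([goal(k,.063) for k in [118,126,134,142,150,158,166,172,176]])
E
```

```text
time: 9.02
position: [0.4844, 0.0672, 0.0413]
tool_rot: [3.113, -0.161, 0.276]
ft_force: [-1.1, 1.2, 0.6]
grip_width: 0.004
[-0.0004  0.0002 -0.    ] [ 0.003 -0.002 -0.001] [-1.13  1.21  0.64] [ 0.56  0.03 -0.8   2.15  0.11  0.81 -1.98]
[0,8,0.0,-0.00,-0.00,0.04,1] [0.4838 0.0588 0.0413]
[-0,16,-0.0,-0.01,-0.00,0.08,1] [0.4825 0.0508 0.0413]
[-1,24,-0.2,-0.02,-0.00,0.12,1] [0.4808 0.0428 0.0413]
[-2,32,-0.4,-0.03,-0.00,0.17,1] [0.4788 0.0349 0.0413]
[-4,40,-0.6,-0.03,-0.00,0.21,1] [0.4764 0.027  0.0413]
[-6,48,-0.9,-0.04,-0.00,0.25,1] [0.4738 0.0193 0.0413]
[-8,56,-1.3,-0.05,-0.00,0.29,1] [0.4708 0.0117 0.0413]
[-10,62,-1.6,-0.05,-0.00,0.32,1] [0.4683 0.0061 0.0413]
[-11,66,-1.8,-0.06,-0.00,0.34,1] [0.4666 0.0024 0.0413]
```

View pics/s9.png

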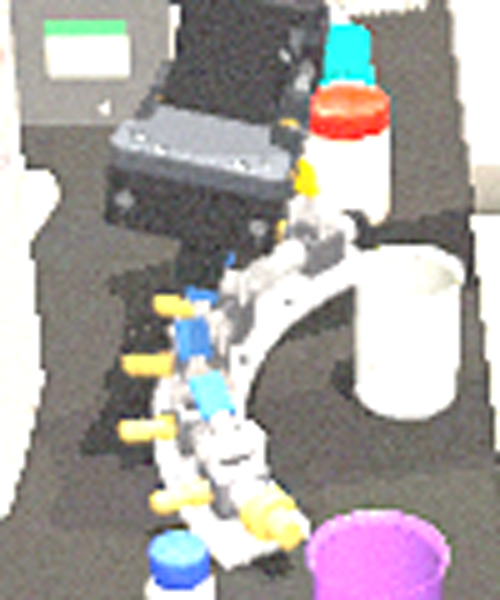

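View pics/w9.png

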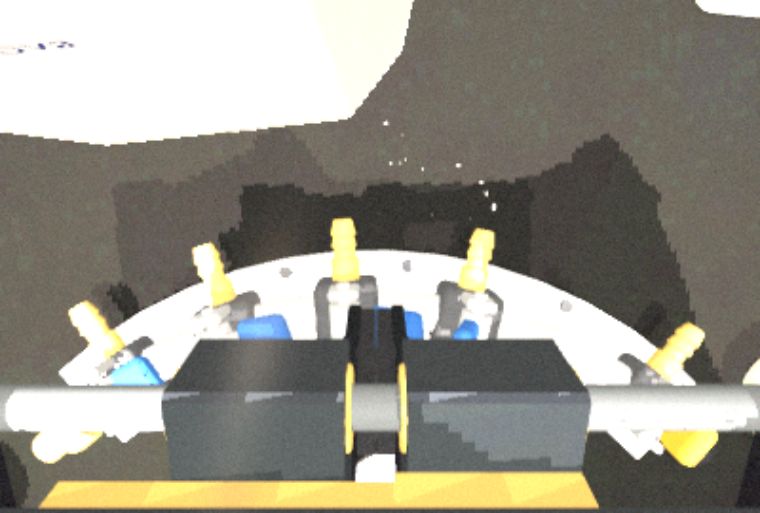

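```bash
python3 -m handwheel '[[0,8,0,0,0,0.04,1],[0,16,0,-0.01,0,0.08,1],[-1,24,-0.2,-0.02,0,0.12,1],[-2,32,-0.4,-0.03,0,0.17,1],[-4,40,-0.6,-0.03,0,0.21,1],[-6,48,-0.9,-0.04,0,0.25,1],[-8,56,-1.3,-0.05,0,0.29,1],[-10,63,-1.7,-0.05,0,0.33,1],[-10,63,-1.7,-0.05,0,0.33,1]]' 10
python3 - <<'E'
from h import *
s=ctrl.get_state(); g,G=goal(173,.063); print((s["position"]-g).round(4),(R.from_rotvec(s["tool_rot"]).inv()*G).as_rotvec().round(3),s["ft_force"].round(2))
im=ctrl.get_image("side"); a=cv2.convertScaleAbs(im[130:250,210:310,::-1],alpha=2.5,beta=20); cv2.imwrite("pics/s10.png",cv2.resize(a,None,fx=5,fy=5,interpolation=cv2.INTER_CUBIC))
im=ctrl.get_image("wrist"); cv2.imwrite("pics/w10.png",cv2.resize(cv2.convertScaleAbs(im[60:330,60:460,::-1],alpha=2),None,fx=1.9,fy=1.9))
rows([goal(173,.16),goal(173,.26)])
E
```

```text
time: 10.25
position: [0.4677, 0.0052, 0.0413]
tool_rot: [3.024, -0.671, 0.269]
ft_force: [-0.4, -0.4, -0.2]
grip_width: 0.007
[-0.0002 -0.     -0.    ] [-0.005 -0.002 -0.004] [-0.44 -0.38 -0.18]
[17,0,-95.4,-0.01,-0.00,-0.00,1] [0.4679 0.0052 0.1383]
[35,-1,-193.9,-0.01,-0.00,-0.00,1] [0.4679 0.0052 0.2383]
```

View pics/s10.png

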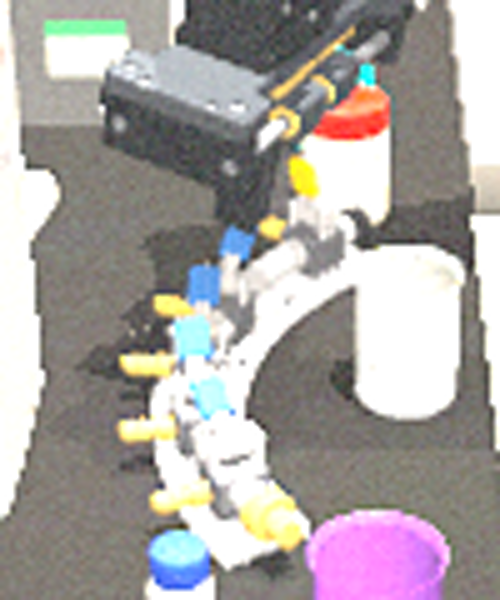

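View pics/w10.png

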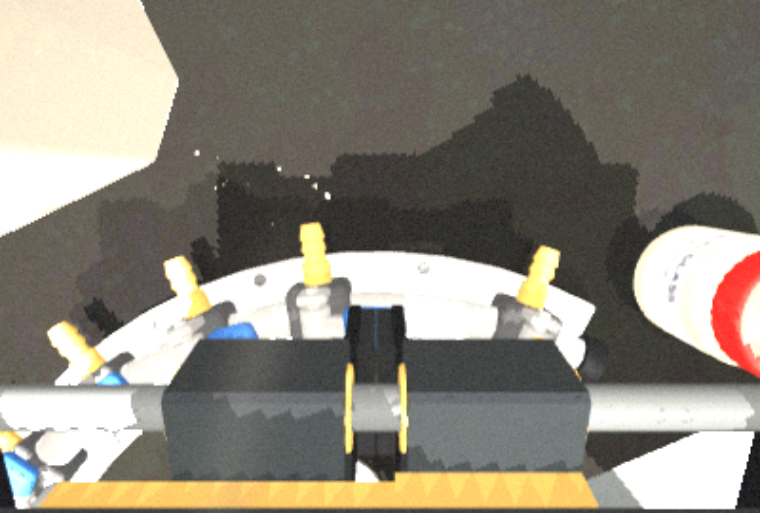

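```bash
python3 -m handwheel '[[5,0,-28,0,0,0,1],[10,0,-58,0,0,0,1],[17,0,-95,0,0,0,1],[26,0,-145,0,0,0,1],[26,0,-145,0,0,0,1]]' 10
python3 - <<'E'
from h import *
print(*[(a.round(1),b.round(3)) for a,b in [plan((.42,.08,.2),0)]])
E
```

```text
time: 10.98
position: [0.4709, 0.0055, 0.1931]
tool_rot: [3.024, -0.668, 0.282]
ft_force: [-0.5, -0.4, -0.4]
grip_width: 0.006
(array([-75. , -46.2, -20.6]), array([ 0.032, -0.183, -0.434]))
```

```bash
python3 -m handwheel '[[-25,-15,-7,0.01,-0.06,-0.14,1],[-50,-30,-14,0.02,-0.12,-0.28,1],[-75,-46,-21,0.03,-0.18,-0.43,1],[-75,-46,-21,0.03,-0.18,-0.43,1],[-75,-46,-21,0.03,-0.18,-0.43,1]]' 10
python3 - <<'E'
from h import *
s=ctrl.get_state();print(s["time"],s["position"].round(3))
c=cm("wrist"); im=ctrl.get_image("wrist"); cv2.imwrite("pics/w11.png",im[:,:,::-1])
a=im[75:230,60:460,::-1]; cv2.imwrite('pics/w11z.png',cv2.resize(a,None,fx=2,fy=2,interpolation=cv2.INTER_CUBIC))
a=cv2.cvtColor(im[:,:,::-1].copy(),cv2.COLOR_BGR2HSV)
S=[]
v1=[np.load("v1.npz")[f"arr_{i}"] for i in range(3)]
S1=[(172.2,119),(213.2,103.3),(258.2,99.8),(301.9,108.5),(362.8,146.7)]
for nm,lo,hi in [("blue",(100,120,40),(125,255,255)),("yel",(15,120,80),(32,255,255))]:
    m=cv2.inRange(a,lo,hi); k,l,st,ce=cv2.connectedComponentsWithStats(m)
    for i in range(1,k):
        if st[i,4]>25 and 60<ce[i][1]<225: print(nm,ce[i].round(1),st[i,4],"z.022:",onz(c,ce[i],.0215).round(4),"z.055",onz(c,ce[i],.055).round(4),"z.065",onz(c,ce[i],.0655).round(4))
print("before, spouts",[onz(v1,p,.0215)[:2].round(4).tolist() for p in S1],"vial",onz(v1,(83.8,128.7),.055).round(4),"inlet",onz(v1,(159.7,154.1),.0215).round(4),"byp",onz(v1,(355.9,165.2),.0655).round(4))
im=ctrl.get_image("side"); cv2.imwrite("pics/s11.png",cv2.resize(im[125:280,225:315,::-1],None,fx=3.8,fy=3.8,interpolation=cv2.INTER_CUBIC))
im=ctrl.get_image("top"); d=cv2.absdiff(im[:,:,::-1].copy(),cv2.imread("pics/top0.png"))[155:225,135:390]; cv2.imwrite("pics/t11.png",np.vstack([cv2.resize(im[155:225,135:390,::-1],None,fx=3,fy=3),cv2.resize(d,None,fx=3,fy=3)]))
E
```

```text
time: 11.6
position: [0.4168, 0.0788, 0.1958]
tool_rot: [3.14, -0.01, -0.009]
ft_force: [0.6, -0.8, 1.8]
grip_width: 0.006
11.6 [0.417 0.079 0.196]
blue [232.4 119.4] 205 z.022: [0.4795 0.1087 0.0215] z.055 [0.4816 0.1058 0.055 ] z.065 [0.4823 0.1049 0.0655]
blue [275.9 120.6] 219 z.022: [0.4776 0.0535 0.0215] z.055 [0.48   0.0558 0.055 ] z.065 [0.4807 0.0565 0.0655]
blue [ 81.7 126.8] 439 z.022: [0.4713 0.3016 0.0215] z.055 [0.4743 0.2807 0.055 ] z.065 [0.4752 0.2741 0.0655]
blue [190.9 129.9] 201 z.022: [0.4666 0.1625 0.0215] z.055 [0.4699 0.1545 0.055 ] z.065 [0.471  0.152  0.0655]
blue [316.6 133.3] 222 z.022: [0.4614 0.0008 0.0215] z.055 [0.4652 0.008  0.055 ] z.065 [0.4665 0.0102 0.0655]
yel [258.2  96.5] 169 z.022: [0.5068 0.0759 0.0215] z.055 [0.5064 0.0761 0.055 ] z.065 [0.5062 0.0761 0.0655]
yel [212.7 100.3] 165 z.022: [0.5026 0.1324 0.0215] z.055 [0.5026 0.1273 0.055 ] z.065 [0.5026 0.1256 0.0655]
yel [302.5 105. ] 159 z.022: [0.4964 0.0206 0.0215] z.055 [0.4969 0.0259 0.055 ] z.065 [0.4971 0.0276 0.0655]
yel [171.2 116.4] 164 z.022: [0.4835 0.186  0.0215] z.055 [0.4853 0.1758 0.055 ] z.065 [0.4858 0.1726 0.0655]
yel [364.1 143.6] 147 z.022: [ 0.4478 -0.062   0.0215] z.055 [ 0.4529 -0.049   0.055 ] z.065 [ 0.4545 -0.0449  0.0655]
yel [159.6 151. ] 237 z.022: [0.4396 0.2058 0.0215] z.055 [0.4455 0.1938 0.055 ] z.065 [0.4474 0.19   0.0655]
yel [357.5 162.1] 109 z.022: [ 0.4233 -0.0561  0.0215] z.055 [ 0.4307 -0.0436  0.055 ] z.065 [ 0.433  -0.0396  0.0655]
before, spouts [[0.4834, 0.1859], [0.5025, 0.1325], [0.5068, 0.0759], [0.4963, 0.0206], [0.448, -0.0622]] vial [0.4742 0.2805 0.055 ] inlet [0.4381 0.2068 0.0215] byp [ 0.433  -0.0396  0.0655]
```

View pics/w11z.png

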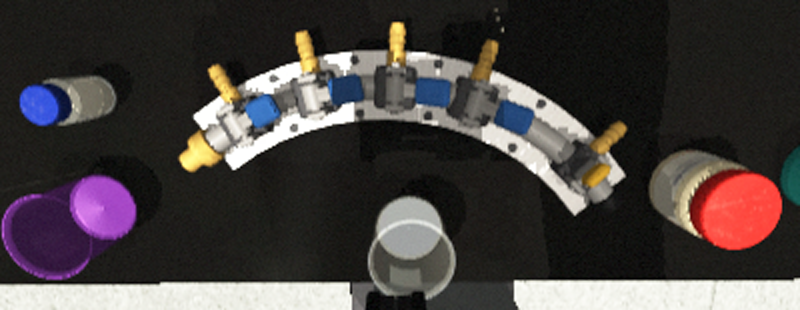

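View pics/s11.png

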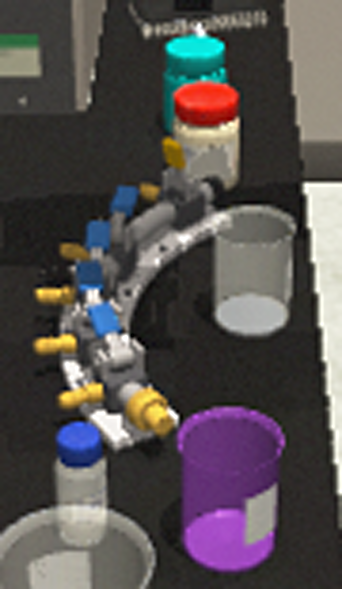

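View pics/t11.png

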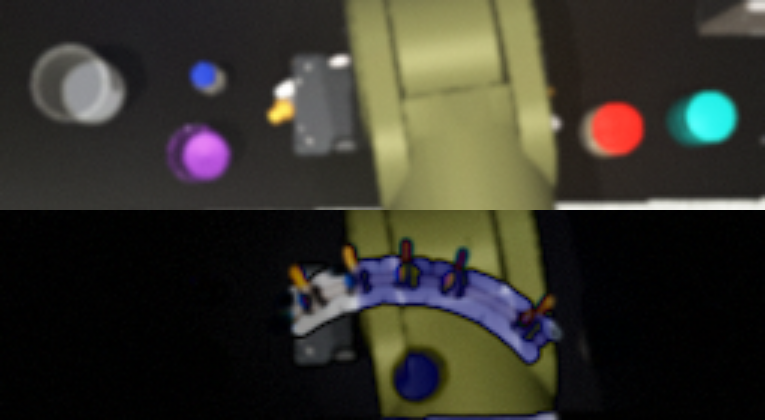

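```bash
python3 -c "
from bench import ctrl
print(ctrl.close_job())"
```

```text
the job is handed in; nothing more can be done
None
```

I folded blue levers 1 to 4 over in order from the brass inlet with the closed fingertips. I stopped about 35 mm short of the yellow bypass lever, lifted clear, and handed the job in at about 12 s on the robot's clock.

**First pass missed:** the first run passed over lever 1 without touching it. In the pictures the fingertips end about 22 mm behind the TCP, whereas `ctrl.tip_reach` puts them 14 mm ahead of it. I backed off, went about 35 mm lower and swept again. The force readings between moves stayed under about 2 N.

**Last checks:**
- **Blue levers:** all four lie folded away from the inlet, at roughly 1 rad. I worked that out for lever 1; the others look the same in the pictures.
- **Bypass lever:** its measured position is the same as before, still leaning open.
- **Manifold:** the five spouts agree with their earlier positions to within 0.5 mm. The inlet's colour centroid differed by about 2 mm, which I put down to the lever no longer covering part of it.
- **Vial:** it moved less than 0.5 mm.
- **Beaker and jar:** they look unmoved in the wrist and side pictures. The arm hid the beaker from the top camera, and I did not measure either one's position numerically.

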